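Fit the fresh gas filter to the lab bench's quick coupler

ROBOT

A 6-joint arm with a two-finger parallel gripper is mounted at the origin on the work surface. World frame = base frame: x ahead of the robot, y to its left, z up, the work surface at z = 0. Lengths are in m, angles in rad, forces in N, time in s.
With the tool pointing down it reaches from about 0.35 to 0.85 m from the base axis. Payload 8.1 kg.
Tool frame: the origin (TCP) lies at the centre of the arm's flange, where the gripper is bolted on; the fingertips stand 186 mm ahead of it and the grasp point (between the pads) lies 167 mm ahead of it; z points along the fingers, y is the direction in which the jaws open and shut (so a half turn about z gives the same grasp; the last joint's range is limited). The gripper opens to 93 mm and grips with 3 to 60 N. Pads are 15 mm wide; open, the fingers measure 128 mm over their backs; the gripper's body (75 mm by 188 mm) begins 65 mm behind the grasp point.
Start: joints at [-1.344, 0.13, 1.488, -0, 1.523, -0.085], TCP at [0.184, -0.571, 0.405] pointing down, gripper open.
Joint ranges: [-2.96, 2.96], [-0.89, 2.26], [0.02, 2.5], [-1.34, 4.48], [0, 2.73], [-2.66, 2.66]. Speed limits (rad/s): [2.39, 2.39, 2.79, 3.14, 3.14, 3.14].

INTERFACE

Orientations are given as a rotation vector (axis times angle).
In Python, from plant import robot, viewer, order gives the robot as it stands.
- The arm moves only by the tool apply_moves, never from a script. Its argument "deltas" is a list of rows, each a list of 3 entries, a list of its own where there are three numbers: the finger opening in mm, from 0 to 93, then the shift along the tool's x, y, z in mm, then the turn about the tool's z in rad. In form: [[grip, [dx, dy, dz], yaw], ...]. A call has 1 to 5 rows; each row shifts and turns the commanded pose from where the row before left it, along the tool's axes as they then stand; what a row does not reach is not made up. A row lasts 1/8 s, in which the tool goes at most 62.5 mm and 10.7 degrees, less where a joint would pass 70% of its speed; a pose out of reach is approached as far as the arm can. A call is refused whole if a number of a shift passes 62.5 or a number of a turn 0.188, either way. A call with a gripper value outside its range is refused whole. The fingers move at their own pace and stop on an object; "grip_force" is the grip in N (left out, the last holds). Time passes only in rows, so rows that do not move let the fingers close. It gives the time, the measured TCP pose, the force and the opening at its end, in the units of the state.
- robot.read_state(): the state, without advancing time (a new reading comes with each control period).
- viewer.read_camera(name): name is "side" or "top" or "wrist"; returns the picture (400x640x3 uint8, blue, green, red); there is no depth.
- viewer.get_calibration(name): a dict with "fx", "fy", "cx", "cy" (pixels), "distortion" ([k1, k2, p1, p2, k3] as OpenCV has them; the pictures are not rectified), "R" (3x3) and "t" (3): a world point X has camera coordinates R X + t. Camera axes: x right, y down, z forward; pixel columns grow to the right and rows downward; lengths in m; the calibration is good to about 2 mm. A picture is of the moment at which its call begins: read the wrist's pose just before it. get_calibration takes no time and is no camera call; for the wrist camera it gives the pose at the moment of the call.
- order.close_job(): hands the job in, once; it reports no verdict.
The state is a dict: "t": time; "q": joint angles; "dq": joint speeds; "joint_torque": joint torques, N m; "tool_pos": TCP position; "orientation": TCP orientation; "force": force on the tool from outside, world axes, zero at the start; "wrist_torque": the same for the moment, N m; "opening": finger opening in m.
Only numpy, scipy, OpenCV 4.12 (cv2) and the standard library are available. Lean on these libraries where they do the work, as an engineer would, in place of code of your own. Each camera call takes 0.05 s, during which the arm holds its last target. There are 200 camera calls.

TASK

Fit the fresh blue-banded filter cartridge to the gas outlet: first draw the coupler's steel sleeve back towards the white outlet block until it stays back by itself and let go of it, then push the cartridge's steel nipple in gently, without crushing the rubber seal at the mouth, just until the sleeve springs forward and locks it. Let go of the cartridge, and leave the red-banded used cartridge and everything else on the bench where it is.

Things in the scene. Friction and masses are not known exactly. Their poses are not given: they have to be found in the camera images.
- manifold: White outlet block fixed on the bench, 80 (x) x 160 (y) x 130 mm high, gauge and blue tap on top up to 152 mm. Origin: on the bench under the middle of its coupler face; x points level straight out of that face, z up; the block fills x -80..0. A quick coupler sticks out of the face along +x: brass core 35 mm across in a steel sleeve, axis 105 mm above the bench
- outlet (a point): Point on the block's coupler face where the nominal coupler axis leaves it (105 mm up); axes as the block's. The real coupler is not measured: the whole of it sits up to 12 mm farther out or in (x) and up to 2 mm to either side (y) of nominal, and must be felt for. It is rigid
- mouth (a point): Nominal middle of the coupler's mouth, 65 mm out from point outlet along the block's x; axes as the block's. The core is orange for its last 18 mm, with a black seal ring in front. Behind the 3 mm seal the mouth flares in from 31 mm wide to the 22 mm bore over 8 mm, which guides a nose that arrives off-centre if it is let shift sideways; else it sticks there
- sleeve (a joint): Knurled steel sleeve, 42 mm across over x = 30..60 mm from the block's face (nominal, forward), rim of 49 mm over x = 24..30; grip its sides from above. Value: m drawn back towards the block, 0 = forward, stop 12.5 mm. Spring 5 N at 0, 9 N at the stop. Drawn to the stop with the bore empty it is caught and stays at about 10 mm. Forward and empty it bars the bore
- valve (a joint): Green spring valve in the bore. 0 = at rest, sleeve forward, bore empty; +9 mm = jumped towards the mouth and holding the sleeve back, face 26 mm inside the mouth; negative = pushed in by the nipple. Pushes back with 3 to 6 N, plus damping. At about -14 mm the sleeve springs forward over the nipple and locks it; 1.5 mm farther in the cartridge's shoulder meets the seal
- seal (a joint): Black rubber face seal on the coupler's mouth, a ring 30 to 36 mm across, 3 mm thick. Value: m squeezed, 0 = free; it takes 4.5 N per mm and is spoilt beyond 2 mm (9 N on top of the valve's push). Until the sleeve springs forward the nipple needs about 6 to 9 N pushed in straight, up to 15 N if crooked
- cartridge: Fresh filter cartridge, about 0.22 kg, level in a grey cradle: white body 32 mm across, blue bands, 35 mm blue end rings, steel nipple. Origin: on its axis, mid-body, 50 mm above the bench at the start; x along it, to the nipple. Body x -36..36 mm, shoulder face at 42, tail at -52. Cradle 90 x 62 mm, its 8 mm thick saddles at x = -28 and 28, the middle free to grip from above
- cartridge_tip (a point): Middle of the flat end of the fresh cartridge's nipple, at its x = 92.5 mm. Nipple 20 mm across from the shoulder (x = 42) to here, with a 10 mm thick neck over x = 69.5..78.5 (tapered up to full width at its shoulder end) and a 2.5 mm end chamfer
- used: Used cartridge, same shape but with red bands, lying in the other grey cradle; leave it there. Origin and axes as the fresh one's
- jar_red: Glass jar with red contents, 62 mm across, 94 mm high; origin under its middle; leave alone
- jar_yellow: Glass jar with yellow contents, 62 mm across, 94 mm high; origin under its middle; leave alone
- slide_box: Blue slide box, 85 x 95 x 30 mm; origin under its middle; leave alone
- petri: Closed petri dish, 90 mm across, 14 mm high; origin under its middle; leave alone
- tip_box: Orange pipette tip box, 120 x 80 x 60 mm; origin under its middle; leave alone
- timer: Black bench timer, 70 x 60 x 18 mm; origin under its middle; leave alone

How it is judged:
On the way:
1. The sleeve stays drawn back by itself, let go of, with no cartridge in the coupler (value of joint sleeve above 0.006 m and value of joint valve above 0.004 m and contact force between the fingers and manifold below 0.2 N), for 0.3 s.
At the end, for the whole second after the job is handed in: The fresh cartridge is locked in the coupler, at rest: sleeve within 2 mm of fully forward, valve pushed in over 11 mm by the nipple, tip less than 33 mm from the outlet point, axes within 0.12 rad; the used one within 15 mm and the rest within 20 mm of their places (value of joint sleeve below 0.002 m and value of joint valve below -0.011 m and distance between cartridge_tip and outlet below 0.033 m and angle between the x axis of cartridge and the x axis of manifold, either way round below 0.12 rad and linear speed of cartridge below 0.02 m/s); the robot touches nothing.
It fails at once if The rubber seal is crushed: squeezed by more than 2 mm (value of joint seal above 0.002 m).
It fails at once if The cartridge is rammed or jammed: more than 80 N between it and the coupler or block (contact force between cartridge and manifold above 80 N).
It fails at once if The used cartridge is shifted by more than 15 mm (distance of used from where it was at the start of the episode above 0.015 m).
It fails at once if A bystander is shifted by more than 20 mm (distance of any of jar_red, jar_yellow, slide_box, petri, tip_box, timer from where it was at the start of the episode above 0.02 m).
It also fails if it takes over 72 s, if anything falls off the work surface, if the arm or the gripper's body presses on something with over 40 N, if the wrist force passes 120 N, or if a joint passes its speed limit or range.

## Working session

There is one attempt and no reset: what is moved stays moved. The work goes in short steps, Python scripts to look and compute and a tool call to move; the robot and the scene stay as the last step left them, time stands still between calls to the robot, and variables do not carry over. Pictures are saved under pics/ and viewed, about 8 in all and at most 12, crops included, and the job is handed in when it is done.

Besides the shell and the picture viewer there is one more tool, called after "Emit:" by a JSON object that holds its "api" and its "payload", one argument or row to a line. apply_moves: Moves the arm, as the interface text tells. Its arguments: {"type":"object","properties":{"deltas":{"type":"array"},"grip_force":{"type":"number"}},"required":["deltas"]}

```bash
mkdir -p pics; ls; cat > h.py <<'E'
import numpy as np, cv2
from plant import robot, viewer, order
from scipy.spatial.transform import Rotation as Ro
def snap(n,f):
    im=np.array(viewer.read_camera(n)); cv2.imwrite('pics/'+f,im); return im
def ray(c,px):
    K=np.array([[c['fx'],0,c['cx']],[0,c['fy'],c['cy']],[0,0,1]])
    u=cv2.undistortPoints(np.array([[px]],float),K,np.array(c['distortion']))[0,0]
    R=np.array(c['R']);t=np.array(c['t'])
    return -R.T@t, R.T@np.array([u[0],u[1],1])
def atz(c,px,z):
    o,d=ray(c,px); return o+d*(z-o[2])/d[2]
def proj(c,X):
    K=np.array([[c['fx'],0,c['cx']],[0,c['fy'],c['cy']],[0,0,1]])
    return cv2.projectPoints(np.array(X,float).reshape(-1,3),cv2.Rodrigues(np.array(c['R']))[0],np.array(c['t']),K,np.array(c['distortion']))[0].reshape(-1,2)
E
python3 - <<'E'
from h import *
print(robot.read_state())
for n in ('top','side','wrist'):
    snap(n,n+'1.png'); c=viewer.get_calibration(n); print(n,{k:np.round(v,4).tolist() for k,v in c.items()})
E
```

```text
pics
{'t': 0.0, 'q': array([-1.34441099e+00,  1.31157850e-01,  1.48922103e+00,  1.30179643e-05,
        1.52297271e+00, -8.53950858e-02]), 'dq': array([ 0.00053091, -0.00042816,  0.00013034,  0.00172684, -0.0013142 ,
        0.00059519]), 'joint_torque': array([-1.08967934e-04, -5.59834528e+01, -4.91760957e+01,  7.65342289e-02,
        3.49036662e-02, -1.55046887e-04]), 'tool_pos': array([ 0.18403169, -0.57086087,  0.4037211 ]), 'orientation': array([-3.10176273e+00, -4.87488803e-01,  1.74141800e-04]), 'force': array([-1.60273769,  0.48069493, -0.23559204]), 'wrist_torque': array([-0.01458121, -0.06183568, -0.04295279]), 'opening': 0.0926746287850723}
top {'fx': 388.4331, 'fy': 388.4331, 'cx': 316.5334, 'cy': 195.9545, 'distortion': [-0.0707, 0.0, 0.0, 0.0, 0.0], 'R': [[0.0187, -0.9998, -0.0003], [-0.998, -0.0186, -0.06], [0.06, 0.0014, -0.9982]], 't': [-0.0799, 0.6051, 0.9408]}
side {'fx': 491.089, 'fy': 491.089, 'cx': 321.4096, 'cy': 198.5242, 'distortion': [-0.0661, 0.0, 0.0, 0.0, 0.0], 'R': [[-0.7711, -0.6364, 0.0197], [-0.4577, 0.5326, -0.7119], [0.4426, -0.558, -0.702]], 't': [0.4277, 0.3841, 1.0842]}
wrist {'fx': 290.8422, 'fy': 290.8422, 'cx': 317.926, 'cy': 199.0935, 'distortion': [-0.0408, 0.0, 0.0, 0.0, 0.0], 'R': [[0.306, -0.952, -0.0017], [-0.9116, -0.2935, 0.2879], [-0.2746, -0.0866, -0.9577]], 't': [-0.5999, -0.0319, 0.3915]}
```

View pics/top1.png

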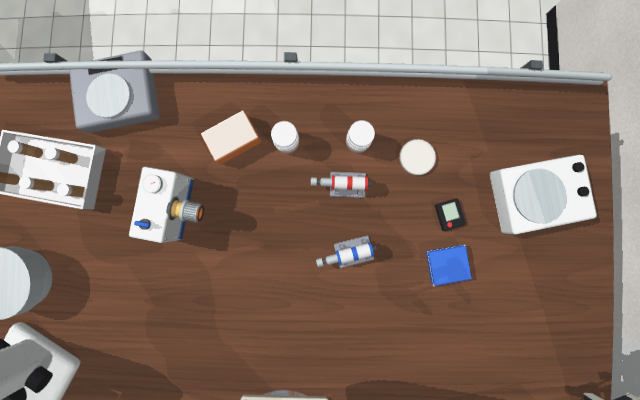

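View pics/side1.png

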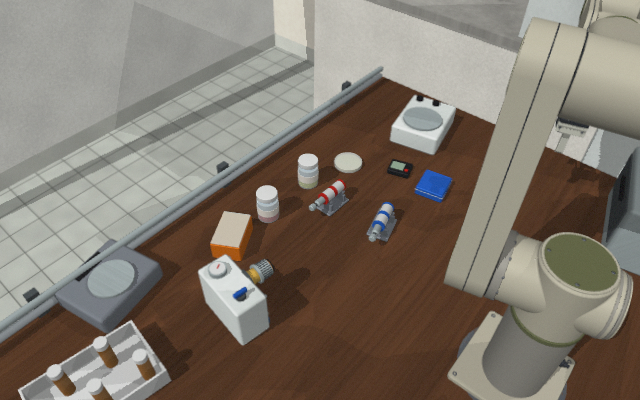

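Top view: the block is at about (160,205) with its coupler pointing right to (203,212). The fresh blue cartridge is at (350,252) with its nipple to the left at (320,262), and the used one is at (348,184). I'll enlarge crops for accurate readings.

```bash
python3 - <<'E'
from h import *
t=cv2.imread('pics/top1.png'); s=cv2.imread('pics/side1.png')
a=cv2.resize(t[160:250,120:220],None,fx=4,fy=4,interpolation=cv2.INTER_CUBIC)
b=cv2.resize(t[225:281,305:385],None,fx=5,fy=5,interpolation=cv2.INTER_CUBIC)
im=np.zeros((400,800,3),np.uint8); im[:360,:400]=a; im[:280,400:]=b
cv2.imwrite('pics/c1.png',im)
E
```

```text
(no output)
```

View pics/c1.png

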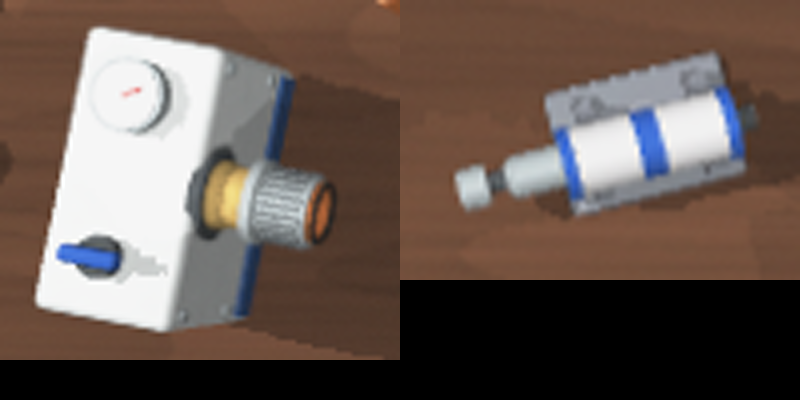

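```bash
python3 - <<'E'
from h import *
c=viewer.get_calibration('top'); print('cam',-np.array(c['R']).T@c['t'])
P={}
for n,p,z in [('A',(143,167),.13),('B',(175,171.25),.13),('C',(161.25,243),.13),('D',(129.25,236.25),.13),('mouth',(200.25,212.5),.105),('tip',(316.4,262.6),.05),('band',(305+250/5,225+142/5),.058),('end',(305+342/5,225+122/5),.055),('ringN',(305+168/5,225+165/5),.055)]:
    P[n]=atz(c,p,z); print(n,P[n].round(4))
d=lambda a,b:(np.linalg.norm(P[a]-P[b]).round(4),np.degrees(np.arctan2(*(P[b]-P[a])[[1,0]])).round(2))
print('AB',d('A','B'),'DC',d('D','C'),'BC',d('B','C'),'AD',d('A','D'),'end-tip',d('end','tip'),'ringN-end',d('ringN','end'))
print('midBC->mouth',np.linalg.norm(((P['B']+P['C'])/2-P['mouth'])[:2]),d('B','mouth'))
E
```

```text
cam [ 0.54889998 -0.0700023   0.97542228]
A [0.657  0.3183 0.13  ]
B [0.6486 0.2451 0.13  ]
C [0.4901 0.2697 0.13  ]
D [0.503  0.3427 0.13  ]
mouth [0.559  0.1926 0.105 ]
tip [ 0.4465 -0.0713  0.05  ]
band [ 0.4705 -0.1616  0.058 ]
end [ 0.4803 -0.2053  0.055 ]
ringN [ 0.4588 -0.1234  0.055 ]
AB (np.float64(0.0737), np.float64(-96.57)) DC (np.float64(0.0741), np.float64(-100.03)) BC (np.float64(0.1604), np.float64(171.19)) AD (np.float64(0.156), np.float64(171.0)) end-tip (np.float64(0.1383), np.float64(104.18)) ringN-end (np.float64(0.0847), np.float64(-75.25))
midBC->mouth 0.06559201954437346 (np.float64(0.1068), np.float64(-149.64))
```

```bash
cat >> h.py <<'E'
def yaw_of(s): 
    M=Ro.from_rotvec(s['orientation']).as_matrix(); return np.arctan2(M[1,0],M[0,0])
def plan(pos,yawdeg,N=None,show=True):
    s=robot.read_state(); p=np.array(s['tool_pos']); y0=yaw_of(s); y1=np.radians(yawdeg)
    dy=(y1-y0+np.pi)%(2*np.pi)-np.pi; d=np.array(pos)-p
    N=N or int(max(np.ceil(np.linalg.norm(d)/.055),np.ceil(abs(dy)/.17)))
    print('t',round(s['t'],2),'from',p.round(4),np.degrees(y0).round(2),'F',np.round(s['force'],1),'N',N)
    # yaw about tool z(down) is negative world yaw
    for i in range(N):
        y=y0+dy*i/N; c,si=np.cos(y),np.sin(y); w=d/N
        print([round(1000*(c*w[0]+si*w[1]),1),round(1000*(si*w[0]-c*w[1]),1),round(-1000*w[2],1)],round(-dy/N,4))
E
python3 -c "
from h import *
plan([.5625,.213,.335],81.2,18)"
```

```text
t 0.15 from [ 0.184  -0.5709  0.4039] 17.86 F [-0.2 -0.1  0.5] N 18
[np.float64(33.4), np.float64(-35.0), np.float64(3.8)] -0.0614
[np.float64(35.5), np.float64(-32.9), np.float64(3.8)] -0.0614
[np.float64(37.4), np.float64(-30.6), np.float64(3.8)] -0.0614
[np.float64(39.2), np.float64(-28.3), np.float64(3.8)] -0.0614
[np.float64(40.9), np.float64(-25.8), np.float64(3.8)] -0.0614
[np.float64(42.4), np.float64(-23.3), np.float64(3.8)] -0.0614
[np.float64(43.7), np.float64(-20.6), np.float64(3.8)] -0.0614
[np.float64(44.9), np.float64(-17.9), np.float64(3.8)] -0.0614
[np.float64(45.9), np.float64(-15.1), np.float64(3.8)] -0.0614
[np.float64(46.8), np.float64(-12.3), np.float64(3.8)] -0.0614
[np.float64(47.4), np.float64(-9.4), np.float64(3.8)] -0.0614
[np.float64(47.9), np.float64(-6.4), np.float64(3.8)] -0.0614
[np.float64(48.2), np.float64(-3.5), np.float64(3.8)] -0.0614
[np.float64(48.4), np.float64(-0.5), np.float64(3.8)] -0.0614
[np.float64(48.3), np.float64(2.4), np.float64(3.8)] -0.0614
[np.float64(48.1), np.float64(5.4), np.float64(3.8)] -0.0614
[np.float64(47.6), np.float64(8.3), np.float64(3.8)] -0.0614
[np.float64(47.0), np.float64(11.2), np.float64(3.8)] -0.0614
```

Emit:
{"api": "apply_moves", "payload": {
  "deltas": [
    [93, [33.4, -35, 3.8], -0.061],
    [93, [35.5, -32.9, 3.8], -0.061],
    [93, [37.4, -30.6, 3.8], -0.061],
    [93, [39.2, -28.3, 3.8], -0.061],
    [93, [40.9, -25.8, 3.8], -0.061]
  ]
}}

```text
t: 0.78
tool_pos: [0.2898, -0.3519, 0.3854]
orientation: [-2.992, -0.956, -0.0]
force: [1.4, -0.1, 1.1]
opening: 0.0927
```

Emit:
{"api": "apply_moves", "payload": {
  "deltas": [
    [93, [42.4, -23.3, 3.8], -0.061],
    [93, [43.7, -20.6, 3.8], -0.061],
    [93, [44.9, -17.9, 3.8], -0.061],
    [93, [45.9, -15.1, 3.8], -0.061],
    [93, [46.8, -12.3, 3.8], -0.061]
  ]
}}

```text
t: 1.4
tool_pos: [0.3955, -0.1345, 0.3666]
orientation: [2.812, 1.4, 0.0]
force: [1.0, -0.3, -0.3]
opening: 0.0929
```

Emit:
{"api": "apply_moves", "payload": {
  "deltas": [
    [93, [47.4, -9.4, 3.8], -0.061],
    [93, [47.9, -6.4, 3.8], -0.061],
    [93, [48.2, -3.5, 3.8], -0.061],
    [93, [48.4, -0.5, 3.8], -0.061]
  ]
}}

```text
t: 1.9
tool_pos: [0.4805, 0.0393, 0.3513]
orientation: [2.621, 1.732, -0.0]
force: [-0.1, -0.2, 0.2]
opening: 0.0932
```

Emit:
{"api": "apply_moves", "payload": {
  "deltas": [
    [93, [48.3, 2.4, 3.8], -0.061],
    [93, [48.1, 5.4, 3.8], -0.061],
    [93, [47.6, 8.3, 3.8], -0.061],
    [93, [47, 11.2, 3.8], -0.063],
    [93, [0, 0, 0], 0]
  ]
}}

```text
t: 2.52
tool_pos: [0.5654, 0.214, 0.3347]
orientation: [-2.386, -2.042, 0.002]
force: [0.2, -1.0, -0.7]
opening: 0.0924
```

```bash
python3 - <<'E'
from h import *
plan([.5625,.213,.335],81.2,1)
c=viewer.get_calibration('wrist'); im=snap('wrist','w2.png'); np.save('cw2.npy',c,allow_pickle=True)
cv2.imwrite('pics/w2b.png',cv2.resize(im[:,100:540],None,fx=1.5,fy=1.5,interpolation=cv2.INTER_CUBIC))
ux=np.array([np.cos(np.radians(-98.8)),np.sin(np.radians(-98.8)),0])
f=np.array([.5694,.2574,.105])
print(proj(c,[f+ux*.024,f+ux*.06,f+ux*.065]).round(1))
E
```

```text
t 2.52 from [0.5654 0.214  0.3347] 81.11 F [ 0.2 -1.  -0.7] N 1
[np.float64(-1.4), np.float64(-2.7), np.float64(-0.3)] -0.0016
[[313.1 196.4]
 [313.5 240.4]
 [313.5 246.2]]
```

View pics/w2b.png

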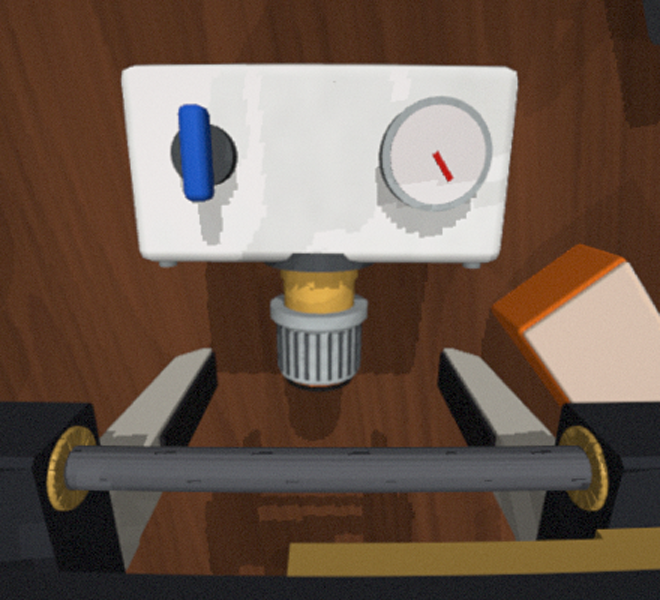

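The front edge of the block's top runs from (142,258) to (500,260), level in the image. The sleeve rim spans (271..368, 302–320) and the sleeve's front end is at about y=372. I'll convert these to the block's frame.

```bash
python3 - <<'E'
from h import *
c=np.load('cw2.npy',allow_pickle=True).item()
w=lambda x,y,z:atz(c,(100+x/1.5,y/1.5),z)
L,R=w(142,260,.127),w(500,262,.127); L2,R2=w(126,68,.13),w(517,68,.13)
e=R-L; th=np.degrees(np.arctan2(e[1],e[0])); e2=R2-L2
print('front',L,R,np.linalg.norm(e),th,'back',np.linalg.norm(e2),np.degrees(np.arctan2(e2[1],e2[0])))
a=np.radians(th+np.degrees(np.arctan2(e2[1],e2[0])))/2-np.pi/2
f=(L+R)/2; ux=np.array([np.cos(a),np.sin(a),0]);uy=np.array([-np.sin(a),np.cos(a),0]); print('axis',np.degrees(a),'face',f)
for n,p,z in [('backmid',(321,68),.13),('rimbackL',(271,303),.105),('rimbackR',(368,303),.105),('rimfrL',(272,321),.105),('rimfrR',(367,321),.105),('endL',(283,372),.105),('endR',(357,370),.105),('endtop',(319,362),.126),('mouthbot',(319,387),.087)]:
    P=w(*p,z)-f; print(n,(1000*ux@P).round(1),(1000*uy@P).round(1))
E
```

```text
front [0.49248369 0.26767629 0.127     ] [0.64768547 0.24239052 0.127     ] 0.15724808903540816 -9.253437123673681 back 0.15115734063190556 -8.989142471650894
axis -99.12128979766229 face [0.57008458 0.25503341 0.127     ]
backmid -76.0 0.1
rimbackL 26.3 -25.4
rimbackR 26.1 23.3
rimfrL 35.9 -25.2
rimfrR 35.7 23.1
endL 64.4 -20.4
endR 63.1 18.6
endtop 48.7 -0.9
mouthbot 82.8 -1.8
```

```bash
python3 -c "
from h import *
plan([.5615,.2078,.274],81.0,3)"
```

```text
t 2.58 from [0.5651 0.2125 0.3351] 81.0 F [ 0.1 -0.3  1.5] N 3
[np.float64(-1.7), np.float64(-0.9), np.float64(20.4)] -0.0
[np.float64(-1.7), np.float64(-0.9), np.float64(20.4)] -0.0
[np.float64(-1.7), np.float64(-0.9), np.float64(20.4)] -0.0
```

Emit:
{"api": "apply_moves", "payload": {
  "deltas": [
    [93, [-1.7, -0.9, 20.4], 0],
    [93, [-1.7, -0.9, 20.4], 0],
    [93, [-1.7, -0.9, 20.4], 0],
    [70, [0, 0, 0], 0],
    [55, [0, 0, 0], 0]
  ],
  "grip_force": 10
}}

```text
t: 3.2
tool_pos: [0.5619, 0.2066, 0.2754]
orientation: [2.391, 2.037, 0.0]
force: [-0.5, -0.2, -0.6]
opening: 0.0779
```

Emit:
{"api": "apply_moves", "payload": {
  "deltas": [
    [44, [0, 0, 0], 0],
    [36, [0, 0, 0], 0],
    [36, [0, 0, 0], 0],
    [36, [0, 0, 0], 0]
  ],
  "grip_force": 10
}}

```text
t: 3.7
tool_pos: [0.5606, 0.2071, 0.2751]
orientation: [-2.388, -2.037, 0.005]
force: [-9.7, -0.6, 6.7]
opening: 0.0419
```

Emit:
{"api": "apply_moves", "payload": {
  "deltas": [
    [36, [0, -0.7, 0], 0],
    [36, [0, -0.5, 0], 0],
    [36, [0, 0, 0], 0]
  ]
}}

```text
t: 4.08
tool_pos: [0.56, 0.2071, 0.2752]
orientation: [-2.39, -2.037, 0.002]
force: [-6.0, -1.0, 6.1]
opening: 0.042
```

Emit:
{"api": "apply_moves", "payload": {
  "deltas": [
    [36, [0, -1.0, 0], 0],
    [36, [0, -0.7, 0], 0],
    [36, [0, 0, 0], 0]
  ]
}}

```text
t: 4.45
tool_pos: [0.5592, 0.2071, 0.2754]
orientation: [2.39, 2.037, 0.002]
force: [2.0, -1.3, 0.1]
opening: 0.0418
```

Emit:
{"api": "apply_moves", "payload": {
  "deltas": [
    [30, [0, 0, 0], 0],
    [30, [0, 0, 0], 0],
    [30, [3, 0, 0], 0],
    [30, [3, 0, 0], 0],
    [30, [0, 0, 0], 0]
  ],
  "grip_force": 45
}}

```text
t: 5.08
tool_pos: [0.5601, 0.2122, 0.2753]
orientation: [2.39, 2.036, -0.002]
force: [2.4, -7.1, 3.0]
opening: 0.0413
```

Emit:
{"api": "apply_moves", "payload": {
  "deltas": [
    [30, [2, 0, 0], 0],
    [30, [2, 0, 0], 0],
    [30, [1.5, 0, 0], 0],
    [30, [0, 0, 0], 0]
  ]
}}

```text
t: 5.58
tool_pos: [0.561, 0.2174, 0.2753]
orientation: [2.39, 2.036, -0.002]
force: [2.4, -9.3, 2.9]
opening: 0.0414
```

Emit:
{"api": "apply_moves", "payload": {
  "deltas": [
    [30, [1, 0, 0], 0],
    [30, [1, 0, 0], 0],
    [30, [1, 0, 0], 0],
    [30, [0, 0, 0], 0]
  ]
}}

```text
t: 6.08
tool_pos: [0.5614, 0.2201, 0.2753]
orientation: [2.39, 2.036, -0.003]
force: [1.6, -9.8, 4.4]
opening: 0.0415
```

Emit:
{"api": "apply_moves", "payload": {
  "deltas": [
    [30, [1, 0, 0], 0],
    [30, [1, 0, 0], 0],
    [30, [0, 0, 0], 0]
  ]
}}

```text
t: 6.45
tool_pos: [0.5617, 0.2208, 0.2752]
orientation: [2.389, 2.034, -0.008]
force: [-1.0, -17.9, 6.6]
opening: 0.0414
```

Emit:
{"api": "apply_moves", "payload": {
  "deltas": [
    [30, [-1.5, 0, 0], 0],
    [30, [0, 0, 0], 0],
    [60, [0, 0, 0], 0],
    [80, [0, 0, 0], 0],
    [93, [0, 0, 0], 0]
  ]
}}

```text
t: 7.08
tool_pos: [0.561, 0.2224, 0.2749]
orientation: [-2.39, -2.038, 0.001]
force: [1.4, 0.4, 0.6]
opening: 0.0669
```

Emit:
{"api": "apply_moves", "payload": {
  "deltas": [
    [93, [0, 0, 0], 0],
    [93, [0, 0, -20], 0],
    [93, [-30, 0, -40], 0],
    [93, [-60, 0, 0], 0],
    [93, [0, 0, 0], 0]
  ]
}}

```text
t: 7.7
tool_pos: [0.5471, 0.1303, 0.3376]
orientation: [2.393, 2.033, 0.003]
force: [-0.2, -0.4, -0.2]
opening: 0.0931
```

```bash
python3 - <<'E'
from h import *
plan([.4696,-.1609,.30],104.5)
c=viewer.get_calibration('wrist'); im=snap('wrist','w3.png'); np.save('cw3.npy',c,allow_pickle=True)
cv2.imwrite('pics/w3b.png',cv2.resize(im[0:260,190:450],None,fx=2.2,fy=2.2,interpolation=cv2.INTER_CUBIC))
E
```

```text
t 7.7 from [0.5471 0.1303 0.3376] 80.69 F [-0.2 -0.4 -0.2] N 6
[np.float64(-50.0), np.float64(-4.9), np.float64(6.3)] -0.0692
[np.float64(-49.5), np.float64(-8.4), np.float64(6.3)] -0.0692
[np.float64(-48.8), np.float64(-11.8), np.float64(6.3)] -0.0692
[np.float64(-47.9), np.float64(-15.1), np.float64(6.3)] -0.0692
[np.float64(-46.7), np.float64(-18.4), np.float64(6.3)] -0.0692
[np.float64(-45.4), np.float64(-21.6), np.float64(6.3)] -0.0692
```

View pics/w3b.png

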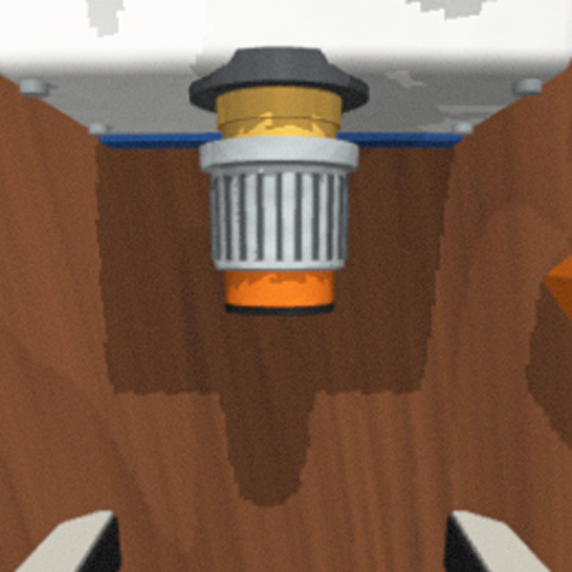

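The sleeve is caught back, with the orange core exposed over y=270–305. The seal's front edge is at y≈311, spanning x 228–332.

```bash
python3 - <<'E'
from h import *
c=np.load('cw3.npy',allow_pickle=True).item()
w=lambda x,y,z:atz(c,(190+x/2.2,y/2.2),z)
L,R=w(229,311,.105),w(331,311,.105);print('seal',L,R,(L+R)/2,np.linalg.norm(R-L)); m=(L+R)/2
L,R=w(201,155,.105),w(358,155,.105);print('rim',L,R,(L+R)/2,np.linalg.norm(R-L)); r=(L+R)/2
print(np.degrees(np.arctan2(*(m-r)[[1,0]])), np.linalg.norm(m-r))
f=w(279,80,.105)
print('orange/sleeve', w(279,268,.105))
E
```

```text
seal [0.54191756 0.19189239 0.105     ] [0.57479565 0.18646385 0.105     ] [0.5583566  0.18917812 0.105     ] 0.033323232164271153
rim [0.54215151 0.23999191 0.105     ] [0.58976846 0.23216214 0.105     ] [0.56595998 0.23607703 0.105     ] 0.04825639348435745
-99.2088279700446 0.04751124665375124
orange/sleeve [0.56026103 0.20268465 0.105     ]
```

Emit:
{"api": "apply_moves", "payload": {
  "deltas": [
    [93, [-50, -4.9, 6.3], -0.069],
    [93, [-49.5, -8.4, 6.3], -0.069],
    [93, [-48.8, -11.8, 6.3], -0.069],
    [93, [-47.9, -15.1, 6.3], -0.069],
    [93, [-46.7, -18.4, 6.3], -0.069]
  ]
}}

```text
t: 8.38
tool_pos: [0.4831, -0.1101, 0.3043]
orientation: [2.001, 2.421, 0.001]
force: [0.5, -0.5, 0.4]
opening: 0.0929
```

Emit:
{"api": "apply_moves", "payload": {
  "deltas": [
    [93, [-45.4, -21.6, 6.3], -0.07],
    [93, [0, 0, 25], 0],
    [93, [0, 0, 0], 0]
  ]
}}

```text
t: 8.75
tool_pos: [0.4697, -0.1577, 0.2711]
orientation: [-1.918, -2.484, 0.0]
force: [-0.1, 0.8, -0.1]
opening: 0.0932
```

```bash
python3 - <<'E'
from h import *
plan([.4696,-.1609,.217],104.5,2)
c=viewer.get_calibration('wrist'); im=snap('wrist','w4.png'); np.save('cw4.npy',c,allow_pickle=True)
cv2.imwrite('pics/w4b.png',cv2.resize(im[:,160:480],None,fx=1.5,fy=1.5,interpolation=cv2.INTER_CUBIC))
E
```

```text
t 8.75 from [ 0.4697 -0.1577  0.2711] 104.64 F [-0.1  0.8 -0.1] N 2
[np.float64(-1.6), np.float64(-0.5), np.float64(27.0)] 0.0012
[np.float64(-1.6), np.float64(-0.5), np.float64(27.0)] 0.0012
```

View pics/w4b.png

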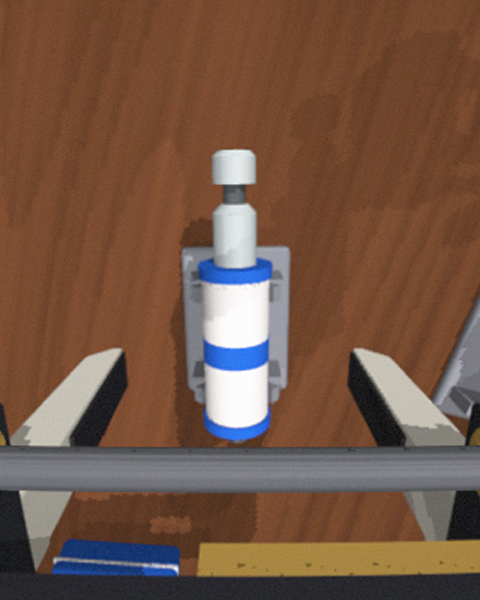

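Cartridge lies between the open fingers: nipple end at (234,151), blue mid band at (237,355), and its axis is almost vertical in the image.

```bash
python3 - <<'E'
from h import *
c=np.load('cw4.npy',allow_pickle=True).item()
w=lambda x,y,z=.05:atz(c,(160+x/1.5,y/1.5),z)
P={n:w(*p) for n,p in dict(tip=(234,153),nip=(234.3,170),nip2=(234.8,235),ringN=(235.7,271),band=(236.7,356),ringT=(237,420)).items()}
for n,p in P.items(): print(n,p.round(4))
for a,b in (('band','tip'),('ringT','ringN'),('ringT','tip')):
    d=P[b]-P[a]; print(a,b,np.linalg.norm(d).round(4),np.degrees(np.arctan2(d[1],d[0])).round(2))
print('widths',np.linalg.norm(w(200,271)-w(272,271)),np.linalg.norm(w(212,170)-w(256,170)))
E
```

```text
tip [ 0.4473 -0.074   0.05  ]
nip [ 0.4492 -0.0809  0.05  ]
nip2 [ 0.4566 -0.1087  0.05  ]
ringN [ 0.4613 -0.1251  0.05  ]
band [ 0.4727 -0.167   0.05  ]
ringT [ 0.4821 -0.2024  0.05  ]
band tip 0.0965 105.29
ringT ringN 0.08 105.03
ringT tip 0.133 105.16
widths 0.033898037899272336 0.019457898882553625
```

```bash
python3 - <<'E'
from h import *
plan([.4708,-.1625,.219],105.1,2)
E
```

```text
t 8.8 from [ 0.4703 -0.1575  0.2722] 104.69 F [ 0.3 -0.6  0.5] N 2
[np.float64(-2.5), np.float64(-0.4), np.float64(26.6)] -0.0036
[np.float64(-2.5), np.float64(-0.4), np.float64(26.6)] -0.0036
```

Emit:
{"api": "apply_moves", "payload": {
  "deltas": [
    [93, [-2.5, -0.4, 26.6], -0.0036],
    [93, [-2.5, -0.4, 26.6], -0.0036],
    [93, [0, 0, 0], 0],
    [60, [0, 0, 0], 0],
    [45, [0, 0, 0], 0]
  ],
  "grip_force": 10
}}

```text
t: 9.43
tool_pos: [0.4715, -0.1632, 0.2209]
orientation: [1.908, 2.492, 0.001]
force: [-1.6, 0.0, 0.7]
opening: 0.0775
```

Emit:
{"api": "apply_moves", "payload": {
  "deltas": [
    [34, [0, 0, 0], 0],
    [25, [0, 0, 0], 0],
    [25, [0, 0, 0], 0],
    [25, [0, 0, 0], 0]
  ]
}}

```text
t: 9.93
tool_pos: [0.4706, -0.1633, 0.2191]
orientation: [-1.911, -2.494, 0.0]
force: [-0.2, 0.6, -0.1]
opening: 0.0374
```

Emit:
{"api": "apply_moves", "payload": {
  "deltas": [
    [25, [0, 0, 0], 0],
    [25, [0, 0, 0], 0],
    [25, [0, 0, 0], 0]
  ],
  "grip_force": 35
}}

```text
t: 10.3
tool_pos: [0.4703, -0.1634, 0.219]
orientation: [-1.91, -2.493, 0.001]
force: [-5.3, -0.7, 3.4]
opening: 0.0313
```

Emit:
{"api": "apply_moves", "payload": {
  "deltas": [
    [25, [0, 0, -10], 0],
    [25, [0, 0, -20], 0],
    [25, [0, 0, -25], 0],
    [25, [0, 0, 0], 0]
  ]
}}

```text
t: 10.8
tool_pos: [0.4718, -0.1636, 0.2767]
orientation: [1.908, 2.49, 0.002]
force: [-0.1, -0.3, -2.9]
opening: 0.0313
```

```bash
python3 -c "
from h import *
plan([.5363,.063,.274],80.9,7)"
```

```text
t 10.8 from [ 0.4718 -0.1636  0.2767] 105.08 F [-0.1 -0.3 -2.9] N 7
[np.float64(28.9), np.float64(17.3), np.float64(0.4)] 0.0603
[np.float64(29.9), np.float64(15.5), np.float64(0.4)] 0.0603
[np.float64(30.7), np.float64(13.7), np.float64(0.4)] 0.0603
[np.float64(31.5), np.float64(11.8), np.float64(0.4)] 0.0603
[np.float64(32.2), np.float64(9.9), np.float64(0.4)] 0.0603
[np.float64(32.7), np.float64(8.0), np.float64(0.4)] 0.0603
[np.float64(33.1), np.float64(6.0), np.float64(0.4)] 0.0603
```

Emit:
{"api": "apply_moves", "payload": {
  "deltas": [
    [25, [28.9, 17.3, 0.4], 0.0603],
    [25, [29.9, 15.5, 0.4], 0.0603],
    [25, [30.7, 13.7, 0.4], 0.0603],
    [25, [31.5, 11.8, 0.4], 0.0603]
  ]
}}

```text
t: 11.3
tool_pos: [0.5072, -0.0325, 0.2713]
orientation: [-2.198, -2.243, 0.001]
force: [0.8, -0.1, -2.9]
opening: 0.0314
```

Emit:
{"api": "apply_moves", "payload": {
  "deltas": [
    [25, [32.2, 9.9, 0.4], 0.0603],
    [25, [32.7, 8, 0.4], 0.0603],
    [25, [33.1, 6, 0.4], 0.0603],
    [25, [0, 0, 0], 0],
    [25, [0, 0, 0], 0]
  ]
}}

```text
t: 11.92
tool_pos: [0.5346, 0.0632, 0.2703]
orientation: [-2.389, -2.039, 0.002]
force: [-0.0, -0.6, -2.1]
opening: 0.031
```

```bash
python3 - <<'E'
from h import *
plan([.5363,.063,.274],80.9,1)
c=viewer.get_calibration('wrist'); im=snap('wrist','w5.png'); np.save('cw5.npy',c,allow_pickle=True)
cv2.imwrite('pics/w5b.png',cv2.resize(im[:,220:410],None,fx=2,fy=2,interpolation=cv2.INTER_CUBIC)[:600] if 0 else cv2.resize(im[0:300,210:420],None,fx=2,fy=2,interpolation=cv2.INTER_CUBIC))
E
```

```text
t 11.93 from [0.5346 0.0632 0.2703] 80.97 F [-0.  -0.6 -2.1] N 1
[np.float64(0.1), np.float64(1.7), np.float64(-3.7)] 0.0013
```

View pics/w5b.png

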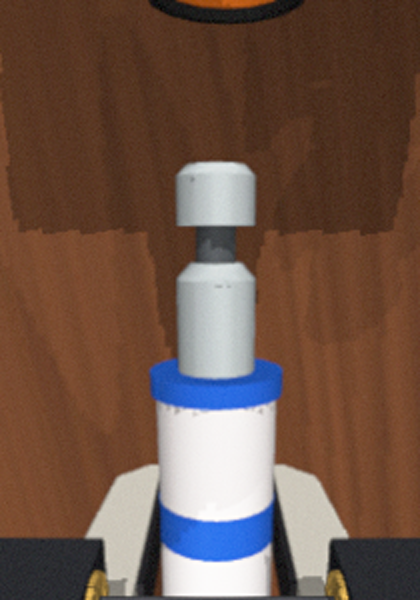

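The nipple is on image column 216 and the mouth centre on about 227, so the cartridge is about 2.5 mm too far to tool −y. The felt axis says 1.7 mm. I'll shift by 2.2 mm and raise 3.5 mm.

Emit:
{"api": "apply_moves", "payload": {
  "deltas": [
    [25, [0, 2.2, -3.5], 0],
    [25, [12, 0, 0], 0],
    [25, [12, 0, 0], 0],
    [25, [0, 0, 0], 0]
  ]
}}

```text
t: 12.48
tool_pos: [0.5411, 0.0878, 0.2749]
orientation: [-2.389, -2.04, -0.0]
force: [0.5, -0.2, -2.8]
opening: 0.0314
```

```bash
cat > st.py <<'E'
from h import *
s=robot.read_state(); p=s['tool_pos']
print('t',s['t'],'lat mm',1000*(p[0]-(.5594+.1602*(p[1]-.2071))),'z',p[2],'y',p[1],'yaw',np.degrees(yaw_of(s)),'F',np.round(s['force'],1))
E
python3 st.py
```

```text
t 12.475 lat mm 0.7556851412282573 z 0.27485432542312704 y 0.08784046820892367 yaw 80.97393479563115 F [ 0.5 -0.2 -2.8]
```

Emit:
{"api": "apply_moves", "payload": {
  "deltas": [
    [25, [3, 0, 0.6], 0],
    [25, [3, 0, 0], 0],
    [25, [3, 0, 0], 0],
    [25, [2, 0, 0], 0],
    [25, [2, 0, 0], 0]
  ]
}}

```text
t: 13.1
tool_pos: [0.5431, 0.0996, 0.2742]
orientation: [-2.391, -2.038, -0.0]
force: [0.0, 0.2, -2.7]
opening: 0.0314
```

Emit:
{"api": "apply_moves", "payload": {
  "deltas": [
    [25, [1.5, 0, 0], 0],
    [25, [1.5, 0, 0], 0],
    [25, [0, 0, 0], 0]
  ]
}}

```text
t: 13.48
tool_pos: [0.5435, 0.1026, 0.2742]
orientation: [-2.391, -2.038, -0.0]
force: [-0.5, -0.3, -1.2]
opening: 0.031
```

Emit:
{"api": "apply_moves", "payload": {
  "deltas": [
    [25, [1.5, 0, 0], 0],
    [25, [1.5, 0, 0], 0],
    [25, [1.5, 0, 0], 0],
    [25, [0, 0, 0], 0]
  ]
}}

```text
t: 13.98
tool_pos: [0.5442, 0.1071, 0.2742]
orientation: [-2.391, -2.038, -0.0]
force: [-0.2, -0.0, -2.2]
opening: 0.0316
```

Emit:
{"api": "apply_moves", "payload": {
  "deltas": [
    [25, [1.5, 0, 0], 0],
    [25, [1.5, 0, 0], 0],
    [25, [0, 0, 0], 0]
  ]
}}

```text
t: 14.35
tool_pos: [0.5447, 0.1101, 0.2742]
orientation: [-2.391, -2.038, -0.0]
force: [0.3, 0.1, -3.1]
opening: 0.0311
```

Emit:
{"api": "apply_moves", "payload": {
  "deltas": [
    [25, [1.5, 0, 0], 0],
    [25, [1.5, 0, 0], 0],
    [25, [1.5, 0, 0], 0],
    [25, [0, 0, 0], 0]
  ]
}}

```text
t: 14.85
tool_pos: [0.5455, 0.1145, 0.2743]
orientation: [2.391, 2.038, 0.0]
force: [-0.6, 0.2, -3.1]
opening: 0.0313
```

Emit:
{"api": "apply_moves", "payload": {
  "deltas": [
    [25, [1.5, 0, 0], 0],
    [25, [1.5, 0, 0], 0],
    [25, [1.5, 0, 0], 0],
    [25, [0, 0, 0], 0]
  ]
}}

```text
t: 15.35
tool_pos: [0.5461, 0.119, 0.2742]
orientation: [-2.391, -2.038, -0.0]
force: [-0.9, -0.3, -2.0]
opening: 0.031
```

Emit:
{"api": "apply_moves", "payload": {
  "deltas": [
    [25, [1, 0, 0], 0],
    [25, [1, 0, 0], 0],
    [25, [1, 0, 0], 0],
    [25, [0, 0, 0], 0]
  ]
}}

```text
t: 15.85
tool_pos: [0.5466, 0.1219, 0.2742]
orientation: [-2.391, -2.038, 0.0]
force: [1.0, -0.2, -1.8]
opening: 0.031
```

Emit:
{"api": "apply_moves", "payload": {
  "deltas": [
    [25, [1, 0, 0], 0],
    [25, [1, 0, 0], 0],
    [25, [1, 0, 0], 0],
    [25, [0, 0, 0], 0]
  ]
}}

```text
t: 16.35
tool_pos: [0.5469, 0.1234, 0.2738]
orientation: [2.39, 2.036, -0.005]
force: [-1.6, -9.5, -1.8]
opening: 0.0308
```

Emit:
{"api": "apply_moves", "payload": {
  "deltas": [
    [25, [1, 0, 0], 0],
    [25, [0, 0, 0], 0],
    [25, [0, 0, 0], 0]
  ]
}}

```text
t: 16.73
tool_pos: [0.547, 0.124, 0.2737]
orientation: [2.39, 2.036, -0.006]
force: [-1.7, -12.2, -2.3]
opening: 0.0314
```

Emit:
{"api": "apply_moves", "payload": {
  "deltas": [
    [25, [1, 0, 0], 0],
    [25, [0, 0, 0], 0],
    [25, [0, 0, 0], 0]
  ]
}}

```text
t: 17.1
tool_pos: [0.5472, 0.1252, 0.2738]
orientation: [2.39, 2.036, -0.005]
force: [-1.6, -9.9, -2.5]
opening: 0.0312
```

```bash
python3 st.py; python3 -c "
from h import *
print(robot.read_state()['wrist_torque'])"
```

```text
t 17.1 lat mm 0.9185013536582298 z 0.27378654139711933 y 0.12517300664453748 yaw 80.84928072478132 F [-1.6 -9.9 -2.5]
[-1.82007881  0.18519939 -0.00817652]
```

Emit:
{"api": "apply_moves", "payload": {
  "deltas": [
    [25, [1, 0, 0], 0],
    [25, [1, 0, 0], 0],
    [25, [1, 0, 0], 0],
    [25, [0, 0, 0], 0]
  ],
  "grip_force": 45
}}

```text
t: 17.6
tool_pos: [0.5477, 0.1283, 0.2738]
orientation: [2.39, 2.036, -0.005]
force: [-1.5, -9.4, -2.7]
opening: 0.0309
```

Emit:
{"api": "apply_moves", "payload": {
  "deltas": [
    [25, [1, 0, 0], 0],
    [25, [1, 0, 0], 0],
    [25, [1, 0, 0], 0],
    [25, [0, 0, 0], 0]
  ]
}}

```text
t: 18.1
tool_pos: [0.5481, 0.1304, 0.2737]
orientation: [2.39, 2.035, -0.008]
force: [-2.8, -15.1, -0.7]
opening: 0.0311
```

Emit:
{"api": "apply_moves", "payload": {
  "deltas": [
    [25, [0, -0.4, 0], 0],
    [25, [0, -0.3, 0], 0],
    [25, [0, 0, 0], 0]
  ]
}}

```text
t: 18.48
tool_pos: [0.5476, 0.1305, 0.2739]
orientation: [2.39, 2.035, -0.006]
force: [-1.1, -14.5, -1.0]
opening: 0.0312
```

```bash
python3 - <<'E'
import st
from h import *
s=robot.read_state();M=Ro.from_rotvec(s['orientation']).as_matrix(); print('tool z',M[:,2].round(4),'F',s['force'],'T',s['wrist_torque'])
im=snap('wrist','w6.png')
cv2.imwrite('pics/w6b.png',cv2.resize(im[0:300,210:420],None,fx=2,fy=2,interpolation=cv2.INTER_CUBIC))
E
```

```text
t 18.475 lat mm 0.48595381117833014 z 0.27388394911017383 y 0.1304522582533013 yaw 80.82480107381312 F [ -1.1 -14.5  -1. ]
tool z [-0.0012 -0.0049 -1.    ] F [ -1.10191409 -14.53897499  -0.99491667] T [-2.60510501  0.19124378 -0.10908214]
```

View pics/w6b.png

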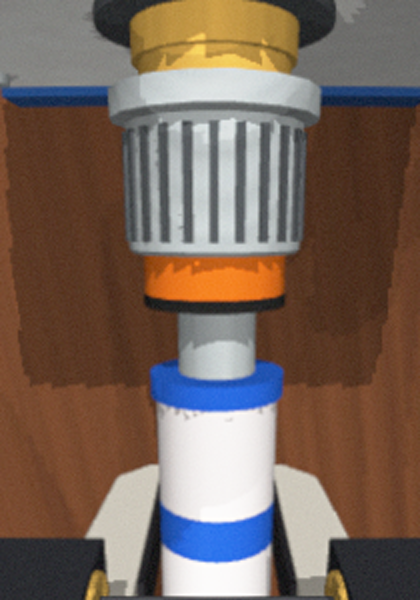

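The nipple is straight in the coupler with roughly 14–16 mm of gap left. The cartridge has not slipped in the grip: its ring and band sit on the same rows as before.

Emit:
{"api": "apply_moves", "payload": {
  "deltas": [
    [25, [1, 0, -0.3], 0],
    [25, [0, 0, 0], 0],
    [25, [0, 0, 0], 0]
  ]
}}

```text
t: 18.9
tool_pos: [0.5478, 0.1312, 0.2741]
orientation: [2.39, 2.034, -0.007]
force: [-1.8, -16.9, -1.4]
opening: 0.0313
```

Emit:
{"api": "apply_moves", "payload": {
  "deltas": [
    [25, [1, 0, 0], 0],
    [25, [0, 0, 0], 0],
    [25, [0, 0, 0], 0]
  ]
}}

```text
t: 19.27
tool_pos: [0.548, 0.1333, 0.2743]
orientation: [2.39, 2.036, -0.004]
force: [-0.6, -9.4, -1.9]
opening: 0.031
```

Emit:
{"api": "apply_moves", "payload": {
  "deltas": [
    [25, [1, 0, 0], 0],
    [25, [1, 0, 0], 0],
    [25, [1, 0, 0], 0],
    [25, [0, 0, 0], 0]
  ]
}}

```text
t: 19.77
tool_pos: [0.5484, 0.1358, 0.2742]
orientation: [2.39, 2.035, -0.005]
force: [-1.4, -13.4, -1.4]
opening: 0.031
```

Emit:
{"api": "apply_moves", "payload": {
  "deltas": [
    [25, [1, 0, 0], 0],
    [25, [1, 0, 0], 0],
    [25, [1, 0, 0], 0],
    [25, [0, 0, 0], 0]
  ]
}}

```text
t: 20.27
tool_pos: [0.5489, 0.1386, 0.2742]
orientation: [2.39, 2.035, -0.006]
force: [-0.7, -13.1, -0.6]
opening: 0.0312
```

Emit:
{"api": "apply_moves", "payload": {
  "deltas": [
    [25, [1, 0, -0.2], 0],
    [25, [1, 0, 0], 0],
    [25, [1, 0, 0], 0],
    [25, [0, 0, 0], 0]
  ]
}}

```text
t: 20.78
tool_pos: [0.5494, 0.1415, 0.2744]
orientation: [2.39, 2.035, -0.006]
force: [-1.3, -13.6, -1.3]
opening: 0.0308
```

Emit:
{"api": "apply_moves", "payload": {
  "deltas": [
    [25, [1, 0, 0], 0],
    [25, [0.5, 0, 0], 0],
    [25, [0, 0, 0], 0],
    [25, [0, 0, 0], 0]
  ]
}}

```text
t: 21.28
tool_pos: [0.5496, 0.143, 0.2744]
orientation: [2.39, 2.035, -0.006]
force: [-0.7, -13.7, -1.8]
opening: 0.0312
```

Emit:
{"api": "apply_moves", "payload": {
  "deltas": [
    [25, [0.7, 0, 0], 0],
    [25, [0, 0, 0], 0],
    [25, [0, 0, 0], 0]
  ]
}}

```text
t: 21.65
tool_pos: [0.5497, 0.1436, 0.2743]
orientation: [2.39, 2.035, -0.006]
force: [-1.1, -15.2, -1.4]
opening: 0.0308
```

Emit:
{"api": "apply_moves", "payload": {
  "deltas": [
    [25, [0.7, 0, 0], 0],
    [25, [0, 0, 0], 0],
    [25, [0, 0, 0], 0]
  ]
}}

```text
t: 22.02
tool_pos: [0.5498, 0.1441, 0.2743]
orientation: [2.39, 2.035, -0.007]
force: [-2.1, -14.6, -0.7]
opening: 0.0309
```

```bash
python3 - <<'E'
import st
from h import *
im=snap('wrist','w7.png')
cv2.imwrite('pics/w7b.png',cv2.resize(im[0:300,210:420],None,fx=2,fy=2,interpolation=cv2.INTER_CUBIC))
E
```

```text
t 22.025 lat mm 0.4834813855520981 z 0.2742751111995211 y 0.14412766449184505 yaw 80.82302957700125 F [ -2.1 -14.6  -0.7]
```

View pics/w7b.png

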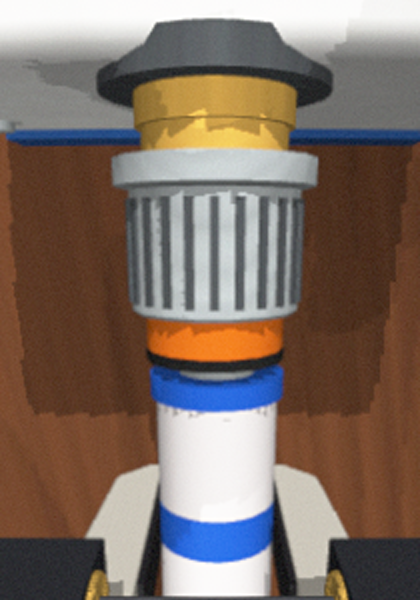

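The gap has closed to about 2–3 mm (seal edge at row ~362, ring front at ~372). The sleeve is still back, since orange shows over rows 320–350. I'll continue in half-millimetre steps.

Emit:
{"api": "apply_moves", "payload": {
  "deltas": [
    [25, [0.5, 0, 0], 0],
    [25, [0, 0, 0], 0],
    [25, [0, 0, 0], 0]
  ]
}}

```text
t: 22.45
tool_pos: [0.5499, 0.145, 0.2743]
orientation: [2.39, 2.035, -0.006]
force: [-1.1, -12.6, -1.8]
opening: 0.0314
```

Emit:
{"api": "apply_moves", "payload": {
  "deltas": [
    [25, [0.5, 0, 0], 0],
    [25, [0, 0, 0], 0],
    [25, [0, 0, 0], 0]
  ]
}}

```text
t: 22.82
tool_pos: [0.55, 0.1452, 0.2743]
orientation: [2.39, 2.035, -0.006]
force: [-1.4, -14.3, -0.4]
opening: 0.0309
```

```bash
cat > og.py <<'E'
import st, sys
from h import *
def cnt(im):
    h=cv2.cvtColor(im[120:195,270:365],cv2.COLOR_BGR2HSV); return int(((h[...,0]<14)&(h[...,1]>200)&(h[...,2]>150)).sum())
print('w7',cnt(cv2.imread('pics/w7.png')),'now',cnt(snap('wrist','now.png')))
E
python3 og.py
```

```text
t 22.825 lat mm 0.48212373631206784 z 0.2742995179624703 y 0.14521691852445454 yaw 80.8241006379524 F [ -1.4 -14.3  -0.4]
w7 842 now 752
```

Emit:
{"api": "apply_moves", "payload": {
  "deltas": [
    [25, [0.5, 0, 0], 0],
    [25, [0, 0, 0], 0],
    [25, [0, 0, 0], 0]
  ]
}}

```text
t: 23.25
tool_pos: [0.5502, 0.147, 0.2746]
orientation: [2.391, 2.036, -0.002]
force: [0.7, -5.9, -2.6]
opening: 0.031
```

```bash
python3 og.py
```

```text
t 23.25 lat mm 0.4291899581397862 z 0.2746058315501759 y 0.14699478323851847 yaw 80.84813473568397 F [ 0.7 -5.9 -2.6]
w7 842 now 81
```

The force dropped to 6 N and the orange is covered, so the sleeve has locked. Releasing now.

Emit:
{"api": "apply_moves", "payload": {
  "deltas": [
    [35, [0, 0, 0], 0],
    [50, [0, 0, 0], 0],
    [75, [0, 0, 0], 0],
    [93, [0, 0, 0], 0],
    [93, [0, 0, 0], 0]
  ],
  "grip_force": 20
}}

```text
t: 23.92
tool_pos: [0.5501, 0.1481, 0.2748]
orientation: [-2.391, -2.038, -0.0]
force: [-0.4, -1.1, -0.1]
opening: 0.0705
```

Emit:
{"api": "apply_moves", "payload": {
  "deltas": [
    [93, [0, 0, 0], 0],
    [93, [0, 0, -15], 0],
    [93, [0, 0, -35], 0],
    [93, [-20, 0, -30], 0],
    [93, [0, 0, 0], 0]
  ]
}}

```text
t: 24.55
tool_pos: [0.548, 0.1276, 0.3592]
orientation: [2.389, 2.034, 0.009]
force: [0.1, 0.6, 0.3]
opening: 0.0931
```

```bash
python3 - <<'E'
import st
from h import *
im=snap('wrist','w8.png'); b=snap('top','top8.png'); a=cv2.imread('pics/top1.png')
o=np.zeros((600,800,3),np.uint8); o[:600,:400]=cv2.resize(im[0:300,210:410],None,fx=2,fy=2)
o[:300,400:]=cv2.resize(b[100:300,120:480],(400,222)) if 0 else cv2.resize(b[90:310,170:470],(400,300)); o[300:,400:]=cv2.resize(a[90:310,170:470],(400,300))
cv2.imwrite('pics/w8b.png',o)
E
```

```text
t 24.55 lat mm 1.3284586435067247 z 0.35922002184417723 y 0.12760766560540232 yaw 80.83487320296483 F [0.1 0.6 0.3]
```

View pics/w8b.png

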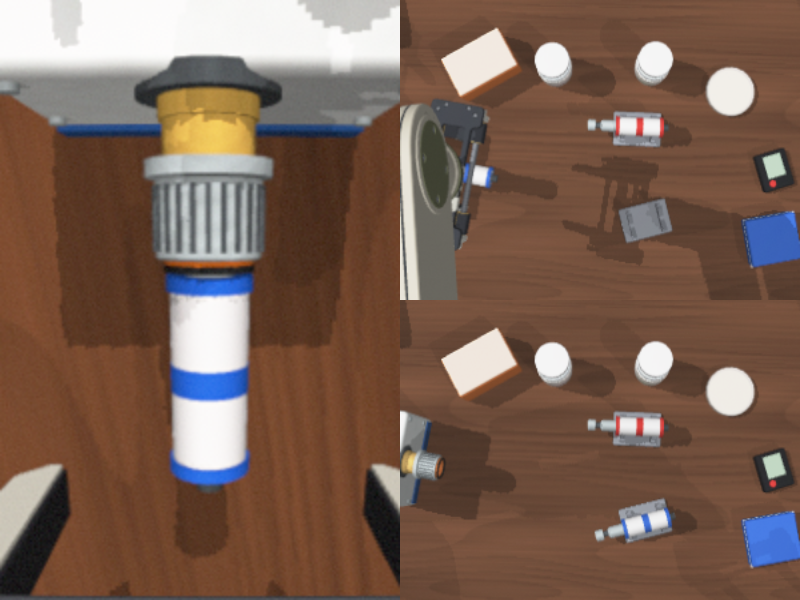

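The cartridge is held straight in the coupler, the sleeve is forward with only a thin orange line left, and the bystanders are where they were. Handing in.

```bash
python3 -c "
from h import *
print(order.close_job(), robot.read_state()['t'])"
```

```text
the job is handed in; nothing more can be done
the job is handed in; nothing more can be done
```

The fresh blue-banded cartridge is locked in the coupler, and I handed the job in at about 24.6 s of the 72 s allowed.

- **Sleeve:** I felt for the coupler's sideways offset with a light grip, then drew the sleeve about 13.5 mm to its stop and let go. A picture showed it staying back by itself.
- **Insertion:** I pushed the nipple in along the felt axis in steps of 0.5–1.5 mm. The force was 9–17 N, a little above the 15 N given for a crooked nipple. It stuck briefly about a third of the way in and came free after a small sideways and upward correction. At the lock the force fell from 14 N to 6 N, and the picture showed the sleeve springing forward.
- **Last checks:** The final picture shows the sleeve forward, the cartridge straight in the coupler, and the fingers open and clear. The used cartridge and the other objects are where they were.
- **Not settled:** The coupler's sideways position differed by about 1–2 mm between the camera and the felt value. I split the difference for the approach. I could not measure how far the seal was squeezed, but I stopped at the lock and a small gap was still visible in front of it.

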